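# Hold the tilting mirror so the camera sees the maker's mark

### The arm

A 7-joint arm with a two-finger parallel gripper is mounted at the origin on the work surface. World frame = base frame: x ahead of the robot, y to its left, z up, the work surface at z = 0. Lengths are in m, angles in rad, forces in N, time in s.
With the tool pointing down it reaches from about 0.4 to 0.85 m from the base axis. Payload 10.4 kg.
Tool frame: the origin (TCP) lies at the very end of the fingers, on their centre line; the grasp point (between the pads) lies 19 mm behind it; z points along the fingers, y is the line along which they close (so a half turn about z gives the same grasp; the last joint's range is limited). The gripper opens to 85 mm and grips with 20 to 120 N. Pads are 22 mm wide; open, the fingers measure 114 mm over their backs; the gripper's body (76 mm by 85 mm) begins 54 mm behind the grasp point. The pads swing forward as they close: fully open they stand 13 mm farther back than shut.
Start: joints at [-1.146, 0.332, -0.065, 1.46, 0.022, 1.35, -0.088], TCP at [0.271, 0.563, 0.231] pointing down, gripper open.
Joint ranges: [-2.6, 2.6], [-0.5, 2.12], [-1.47, 1.34], [0.16, 2.42], [-1.27, 4.41], [0.06, 2.06], [-2.6, 2.6]. Speed limits (rad/s): [2.22, 2.22, 2.79, 2.79, 3.14, 3.14, 3.14].

### API

Orientations are given as a unit quaternion [x, y, z, w].
In Python, from workcell import * gives the robot as it stands.
- The arm moves only by the tool step_arm, never from a script. Its argument "commands" is one flat list of numbers, 7 for each row, row after row: the finger opening in mm, from 0 to 85.4, then the shift along the world's x, y, z as a fraction of full scale, then the turn, a rotation vector about the world's x, y, z as a fraction of full scale. A call has exactly 10 rows; each row is the pose to reach, as a shift and turn from the pose commanded when the call began, turning the shorter way round; what a row does not reach only later rows make up. Full scale, the value 1, is 0.6 m for a shift and pi rad for a turn. A row lasts 1/8 s, in which the tool goes at most 62.5 mm and 10.7 degrees, less where a joint would pass 70% of its speed; a pose out of reach is approached as far as the arm can. A call with a number of a shift or a turn outside -1 to 1 is refused whole. A call with a gripper value outside its range is refused whole. The fingers move at their own pace and stop on an object; "squeeze" is the grip in N (left out, the last holds). Time passes only in rows, so rows that repeat a pose let the fingers close, or fill a call up. It gives the time, the measured TCP pose, the force, the opening and the grip force at its end, in the units of the state.
- get_obs(): the state, without advancing time (a new reading comes with each control period).
- camera(name): name is "scene" or "top"; returns the picture (384x512x3 uint8, red, green, blue); there is no depth.
- camera_params(name): a dict with "mtx" (3x3 intrinsics, pixels), "extrinsics" (4x4, takes a point from world to camera coordinates). Camera axes: x right, y down, z forward; pixel columns grow to the right and rows downward; lengths in m; the calibration is good to about 2 mm. A picture is of the moment at which its call begins. camera_params takes no time and is no camera call.
- hand_in(): hands the job in; it is judged then, once.
The state is a dict: "clock": time; "joint_pos": joint angles; "joint_velocities": joint speeds; "tau": joint torques, N m; "position": TCP position; "ee_rot": TCP orientation; "ft_force": force on the tool from outside, world axes, zero at the start; "torque": the same for the moment, N m; "grip_width": opening from 0.0 (shut) to 1.0 (fully open); "grasp_force": force on a finger pad.
Only numpy, scipy, OpenCV 4.12 (cv2) and the standard library are available. Lean on these libraries where they do the work, as an engineer would, in place of code of your own. Each camera call takes 0.05 s, during which the arm holds its last target. There are 200 camera calls.

### The job

On the photo stand, raise the tilting mirror by its bare wooden upper strip until the camera sees the red maker's mark, on the back of the standing blue winged scarab, reflected in the middle of the glass, and hold it still at that angle for the photograph: the hinge is loose and the mirror drops back if you let go, so finish while holding it. Keep your fingers off the glass and leave the camera, the scarab and everything else on the table where they are.

Things in the scene. Friction and masses are not known exactly. Their poses are not given: they have to be found in the camera images.
- stand: photo stand, fixed to the table: plywood board 470 x 240 x 18 mm, mirror hinged near one end, camera column near the other. Origin on the table straight below the middle of the hinge; x points level from mirror to camera, y along the hinge, z up. Board from x = -110 to +360 mm; the camera's aluminium column, 25 mm thick, 520 mm tall, stands at x = 330 mm
- rest_bar (a point): middle of the level bar, 12 mm thick, 144 mm long along y, on which the mirror lies back at rest; on a post at either end
- hinge (a point): middle of the mirror's hinge line, 40 mm above the table; axes as the stand's
- mirror (a joint): angle (rad) by which the mirror is raised, about the stand's +y: 0 lies back on the rest bar, leaning 0.60 rad behind upright, away from scarab and camera; grows as its top comes up towards the scarab; 0.60 is upright; stops at 0.75. Nothing but the fingers keeps it up: let go, it swings back to 0
- panel: mirror's plywood panel, 120 mm wide, 9 mm thick, reaching 165 mm from the hinge, 0.3 kg with the glass. Origin at the middle of the hinge, in the panel's mid-plane; z up along the panel, x square to it on the glass side, y along the hinge. Glass covers its front from 10 to 110 mm from the hinge; above that the wood is bare on both faces
- grip_strip (a point): middle of the bare upper wooden strip, in mid-thickness, 142 mm from the hinge (23 mm below the top edge, 32 mm above the glass); axes as the panel's
- glass: the front-silvered mirror glass, 105 wide x 100 tall x 4 mm, flat. Origin at the centre of its reflecting face, 60 mm from the hinge along the panel and 8.5 mm in front of the panel's mid-plane; x is the outward normal, z up along the panel. Do not touch
- camera: black camera, body 120 x 36 x 74 mm with a lens 62 mm across and 58 mm long, on a carriage clamped to the column. Origin at the centre of the lens's front, 210 mm from the hinge along the stand's x, 260 to 450 mm above the table; x is the viewing direction, down towards the mirror. The view point for the reflection is this origin. Do not touch
- mark (a point): centre of the round red maker's mark, 24 mm across, on the scarab's back, the side towards the mirror, 56 mm above the table
- scarab: blue-green winged scarab, 140 mm wide, standing in a loose white plaster cradle 55 x 100 mm, 57 mm tall in all, between mirror and camera. Origin at the middle of the cradle's underside, on the board; x away from the mirror. Leave it in place
- blower: black rubber air blower, 46 mm thick, 85 mm tall, standing on the far corner of the stand's board; origin at the middle of its underside; leave it alone
- spare_scarab: grey clay winged scarab lying flat, 140 x 40 x 20 mm; origin at the middle of its underside; leave it alone
- needle_tool: needle tool with wooden handle, 160 mm long, 13 mm thick, lying on the table; origin at the middle of its underside; leave it alone
- bowl: white bowl, 124 mm across, 55 mm tall; origin at the middle of its underside; leave it alone
- glaze_jar: white jar with blue lid, 68 mm across, 85 mm tall; origin at the middle of its underside; leave it alone
- mould: plaster mould block, 130 x 100 x 50 mm; origin at the middle of its underside; leave it alone
- brush: flat brush, 170 mm long, lying on the table; origin at the middle of its underside; leave it alone
Mind the look-alikes: they are no part of the job. What is shaped like the scarab but orange or yellow is not meant.

How it is judged:
By the outcome, as a careful person would: the job done as asked, in the order asked, and still so for the second after the job is handed in, while the arm keeps its last pose, push and grip.
It also fails if it takes over 32 s, if anything falls off the work surface, if the arm or the gripper's body presses on something with over 40 N, if the wrist force passes 120 N, or if a joint passes its speed limit or range.

## Working session

There is one attempt and no reset: what is moved stays moved. The work goes in short steps, Python scripts to look and compute and a tool call to move; the robot and the scene stay as the last step left them, time stands still between calls to the robot, and variables do not carry over. Pictures are saved under pics/ and viewed, at most 10 in all, crops included, and the job is handed in when it is done.

Besides the shell and the picture viewer there is one more tool, called as name(argument=value, ...) on one line, values as JSON. step_arm: Moves the arm, as the interface text tells. Its arguments: {"type":"object","properties":{"commands":{"type":"array","items":{"type":"number"}},"squeeze":{"type":"number"}},"required":["commands"]}

```bash
mkdir -p pics
python3 - <<'E'
from workcell import *
import cv2
for n in("scene","top"):
    im=camera(n); cv2.imwrite(f"pics/{n}0.png",im[:,:,::-1])
    p=camera_params(n); print(n,p["mtx"].tolist(),p["extrinsics"].round(4).tolist())
o=get_obs();print({k:o[k] for k in("clock","position","ee_rot","grip_width","ft_force")})
E
```

```text
scene [[427.78817954787024, 0.0, 258.0699151262128], [0.0, 427.78817954787024, 200.47579951322572], [0.0, 0.0, 1.0]] [[0.6569, 0.7539, 0.0102, -0.4078], [0.4544, -0.3851, -0.8033, -0.0791], [-0.6017, 0.5323, -0.5955, 1.6728], [0.0, 0.0, 0.0, 1.0]]
top [[347.96946982597564, 0.0, 251.98930796248604], [0.0, 347.96946982597564, 189.25073246348], [0.0, 0.0, 1.0]] [[0.0183, -0.9996, -0.0199, 0.0471], [-0.9928, -0.0158, -0.1189, 0.5705], [0.1186, 0.022, -0.9927, 1.1358], [0.0, 0.0, 0.0, 1.0]]
{'clock': 0.1, 'position': array([0.27045464, 0.56307164, 0.23059427]), 'ee_rot': array([ 2.22011393e-01,  9.75043855e-01, -6.41833647e-04, -1.02839125e-04]), 'grip_width': 1.0003368487826574, 'ft_force': array([-0.3066338 , -0.64061838, -0.41119717])}
```

View pics/scene0.png

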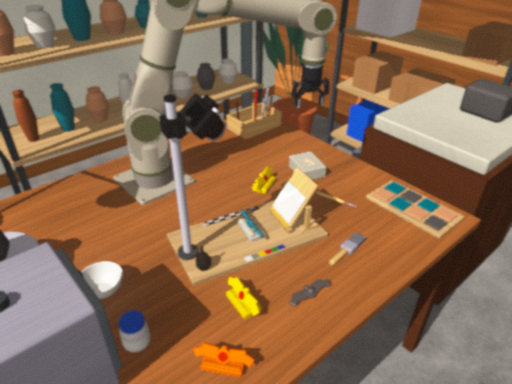

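View pics/top0.png

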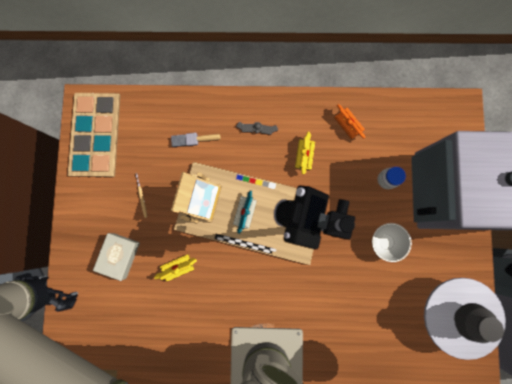

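The overview shows the mirror at about (202,198) in the top view and the scarab at (246,212). The camera is to the right, at about (305,217). I'll zoom in on both views.

Run:
```python
import cv2
a=cv2.imread("pics/scene0.png")[80:290,150:350]; b=cv2.imread("pics/top0.png")[150:280,160:360]
cv2.imwrite("pics/c1.png",cv2.resize(a,None,fx=2.85,fy=2.85,interpolation=cv2.INTER_CUBIC))
cv2.imwrite("pics/c2.png",cv2.resize(b,None,fx=4,fy=4,interpolation=cv2.INTER_CUBIC))
```

```text
(no output)
```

View pics/c1.png

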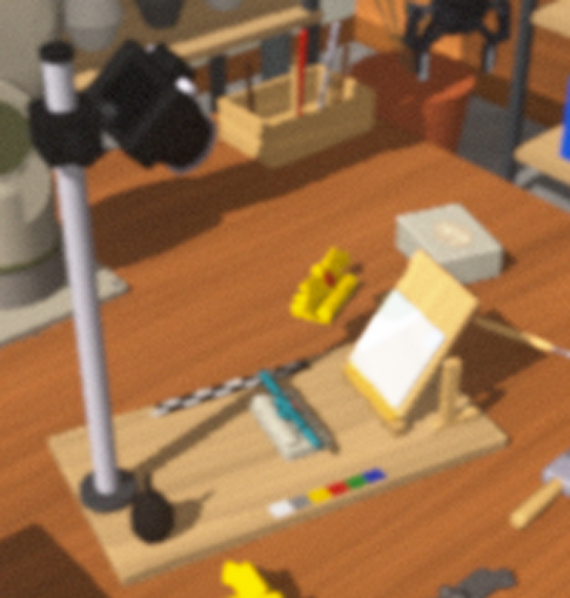

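View pics/c2.png

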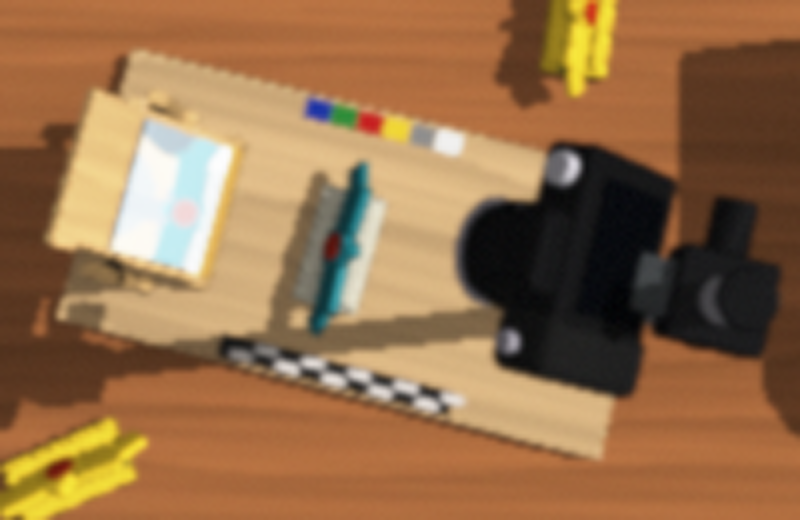

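```bash
cat > h.py <<'E'
import numpy as np, cv2
from workcell import *
def ray(n,u,v):
    p=camera_params(n);E=p["extrinsics"];R,t=E[:3,:3],E[:3,3]
    return -R.T@t, R.T@np.linalg.solve(p["mtx"],[u,v,1.])
def onz(n,u,v,z):
    o,d=ray(n,u,v); return o+d*(z-o[2])/d[2]
def proj(n,P):
    p=camera_params(n);E=p["extrinsics"];q=p["mtx"]@(E[:3,:3]@P+E[:3,3]);return q[:2]/q[2]
def tri(a,b):
    (o1,d1),(o2,d2)=ray("scene",*a),ray("top",*b)
    d1/=np.linalg.norm(d1); d2/=np.linalg.norm(d2)
    s=np.linalg.lstsq(np.c_[d1,-d2],o2-o1,rcond=None)[0]
    p,q=o1+s[0]*d1,o2+s[1]*d2; return (p+q)/2,np.linalg.norm(p-q)
S=lambda u,v:(u/2.85+150-.32,v/2.85+80-.32)
T=lambda u,v:(u/4+160-.375,v/4+150-.375)
E
python3 - <<'E'
from h import *
for c in[(135,52),(58,320),(603,458)]: print("top board",onz("top",*T(*c),.018).round(4))
for c in[(125,583),(505,438),(50,440)]: print("scene board",onz("scene",*S(*c),.018).round(4))
a,b,c=[onz("top",*T(*c),.018) for c in[(135,52),(58,320),(603,458)]]
print(np.linalg.norm(a-b),np.linalg.norm(b-c))
t=cv2.imread("pics/top0.png");s=cv2.imread("pics/scene0.png")
def red(im,x0,x1,y0,y1):
    i=im[y0:y1,x0:x1].astype(int);m=(i[...,2]>1.8*i[...,1])&(i[...,2]>1.8*i[...,0])&(i[...,2]>60)&(i[...,0]>=0)
    v,u=np.nonzero(m);return u.mean()+x0,v.mean()+y0,len(u)
r=red(t,238,250,205,220);print(r,onz("top",*r[:2],.056))
print("panel top corners",tri(S(420,250),T(48,243)),tri(S(477,297),T(93,92)))
print("column base/top",onz("scene",*S(107,490),.018),)
f=lambda i:np.clip(255*(i/255.)**.5,0,255).astype('uint8')
A=cv2.resize(f(s[85:145,155:235]),(800,600),interpolation=cv2.INTER_CUBIC)
B=cv2.resize(f(t[180:255,270:370]),(800,600),interpolation=cv2.INTER_CUBIC)
cv2.imwrite("pics/c3.png",cv2.vconcat([cv2.resize(A,(400,300)),cv2.resize(B,(400,300))]))
E
```

```text
top board [0.661  0.2614 0.018 ]
top board [0.43   0.3178 0.018 ]
top board [ 0.3248 -0.1409  0.018 ]
scene board [ 0.5651 -0.1955  0.018 ]
scene board [0.6641 0.261  0.018 ]
scene board [ 0.3293 -0.1379  0.018 ]
0.23776996528149516 0.47065560479753926
(np.float64(242.5625), np.float64(211.1875), 16) [0.49413546 0.08593436 0.056     ]
panel top corners (array([0.48586813, 0.28885425, 0.17569055]), np.float64(0.0013357477379209086)) (array([0.59934443, 0.26064194, 0.18019685]), np.float64(0.002038895758941195))
column base/top [ 0.44061452 -0.13442371  0.018     ]
```

View pics/c3.png

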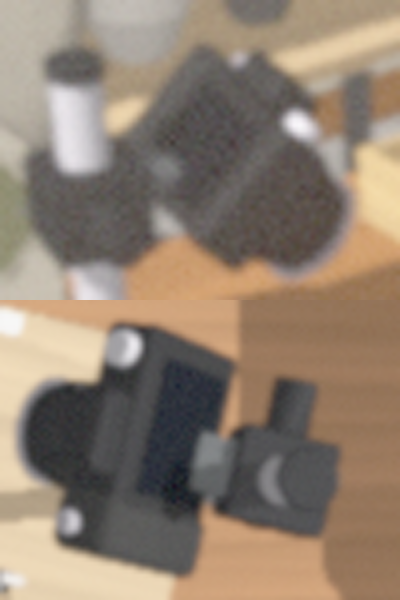

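The board corners agree across both views to 4 mm, and the sides measure 238 x 471 mm. The lens rim runs through about (309,226) in the upper half of c3 and (50,434) in the lower half. Next I'll triangulate the lens centre and work out the mirror angle.

```bash
cat >> h.py <<'E'
def frame():
    # corners in stand coordinates (board top) and measured means
    st=np.array([[-.11,.12],[-.11,-.12],[.36,-.12],[.36,.12]])
    w=np.array([[.6625,.2612],[.43,.3178],[.327,-.1394],[.5651,-.1955]])
    a=st-st.mean(0);b=w-w.mean(0)
    th=np.arctan2((a[:,0]*b[:,1]-a[:,1]*b[:,0]).sum(),(a*b).sum())
    R=np.eye(3);R[:2,:2]=[[np.cos(th),-np.sin(th)],[np.sin(th),np.cos(th)]]
    O=np.r_[w.mean(0)-R[:2,:2]@st.mean(0),0]; return R,O,th
E
python3 - <<'E'
from h import *
from scipy.optimize import brentq
R,O,th=frame();print("frame",O,th,R[:,0])
st=lambda P:R.T@(P-O)
for p in[(.48587,.28885,.1757),(.59934,.26064,.1802)]:print("panel top",st(np.array(p)).round(4))
M=st(onz("top",242.56,211.19,.056));print("mark",M)
C,g=tri((216.4,129.8),(282.1,213.1));C=st(C);print("lens tri",C,g)
def plane(n,uv,ax,val):
    o,d=ray(n,*uv);o=st(o);d=R.T@d;return o+d*(val-o[ax])/d[ax]
print("scene@y0",plane("scene",(216.4,129.8),1,0),"top@x.21",plane("top",(282.1,213.1),0,.21),"scene@x.21",plane("scene",(216.4,129.8),0,.21))
def solve(C,M):
    def f(t):
        p=.6-t;n=np.array([np.cos(p),0,np.sin(p)]);z=np.array([-np.sin(p),0,np.cos(p)])
        G=np.array([0,0,.04])+.06*z+.0085*n
        Mr=M-2*n*((M-G)@n);d=Mr-C;X=C+d*((G-C)@n)/(d@n);return (X-G)@z,(X-G)[1]
    t=brentq(lambda t:f(t)[0],0,.75);return t,f(t)[1]
for h in(-.02,-.01,0,.01,.02):print(h,solve(np.array([.21,C[1],C[2]+h]),M))
M2=M.copy();M2[0]+=.003;print(solve(np.array([.21,C[1],C[2]]),M2))
# silhouette widths check: projected rim for aim at hinge-ish glass
for t in(0,.3):
    p=.6-t;print("strip",t,(O+R@(np.array([0,0,.04])+.142*np.array([-np.sin(p),0,np.cos(p)]))).round(4))
E
```

```text
frame [0.5234132  0.18301565 0.        ] -1.7906692297320084 [-0.21810559 -0.97592518  0.        ]
panel top [-0.0951 -0.0597  0.1757]
panel top [-0.0923  0.0572  0.1802]
mark [ 0.1011237  -0.00740879  0.056     ]
lens tri [ 0.21028898 -0.00644911  0.41121068] 0.0013395311462915192
scene@y0 [0.213699   0.         0.41494672] top@x.21 [ 0.21       -0.00578101  0.40498658] scene@x.21 [ 0.21       -0.00888541  0.4100221 ]
-0.02 (0.3279395849456177, np.float64(-0.007174243568027177))
-0.01 (0.31928541534975363, np.float64(-0.007177596886723047))
0 (0.3109794302627304, np.float64(-0.007180892074939184))
0.01 (0.30300371889752437, np.float64(-0.0071841277438738135))
0.02 (0.29534134149138774, np.float64(-0.007187302940005722))
(0.30606856475207467, np.float64(-0.007176543135242548))
strip 0 [0.5409 0.2613 0.1572]
strip 0.3 [0.5326 0.224  0.1757]
```

```bash
cat >> h.py <<'E'
from scipy.spatial.transform import Rotation as Ro
FR,FO,_=frame()
def pose(t,along,n_off=0.):
    p=.6-t;n=np.array([np.cos(p),0,np.sin(p)]);z=np.array([-np.sin(p),0,np.cos(p)])
    P=FO+FR@(np.array([0,0,.04])+along*z+n_off*n)
    return P,Ro.from_matrix(FR@np.c_[[0,-1.,0],-n,-z])
def rel(P,Q,P0,Q0):
    return ((P-P0)/.6).round(4),((Q*Q0.inv()).as_rotvec()/np.pi).round(4)
def now():
    o=get_obs();return np.array(o["position"]),Ro.from_quat(o["ee_rot"])
def vmark(t,M=np.array([.1011,-.0074,.056])):
    p=.6-t;n=np.array([np.cos(p),0,np.sin(p)]);z=np.array([-np.sin(p),0,np.cos(p)])
    G=np.array([0,0,.04])+.06*z+.0085*n
    return proj("top",FO+FR@(M-2*n*((M-G)@n)))
E
python3 - <<'E'
from h import *
o,d=ray("scene",*S(450,360));o=FR.T@(o-FO);d=FR.T@d;print("post top",o+d*(.072-o[1])/d[1])
for t in(-.03,0,.03,.31):print("vmark",t,vmark(t))
print("seen",T(185,212))
pre=pose(0,.216,.003);g=pose(0,.126,.003);print(pre[0],g[0])
print(rel(*pre,*now())); print("pre->g",rel(*g,*pre))
E
```

```text
post top [-0.05393764  0.072       0.11679989]
vmark -0.03 [207.5820871  203.94402615]
vmark 0 [206.0980675  203.55518717]
vmark 0.03 [204.64202469 203.16939729]
vmark 0.31 [193.23041133 199.93574768]
seen (205.875, 202.625)
[0.54947393 0.29962579 0.21996642] [0.53839028 0.2500314  0.14568621]
(array([ 0.465 , -0.4391, -0.0177]), array([-0.1804,  0.0626,  0.0703]))
pre->g (array([-0.0185, -0.0827, -0.1238]), array([0., 0., 0.]))
```

The predicted mark reflection at rest, (206.1, 203.6), matches the one seen at (205.9, 202.6). The rest bar is about 94 mm up the panel, clear of where the fingers will go. Moving to the pre-grasp pose.

step_arm(commands=[40,0.08,-0.075,0.03,-0.03,0.01,0.012,40,0.155,-0.146,0.03,-0.06,0.021,0.023,40,0.23,-0.22,0.03,-0.09,0.031,0.035,40,0.31,-0.29,0.03,-0.12,0.042,0.047,40,0.39,-0.37,0.02,-0.15,0.052,0.058,40,0.465,-0.439,-0.018,-0.18,0.0626,0.07,40,0.465,-0.439,-0.018,-0.1804,0.0626,0.0703,40,0.465,-0.439,-0.018,-0.1804,0.0626,0.0703,40,0.465,-0.439,-0.018,-0.1804,0.0626,0.0703,40,0.465,-0.439,-0.018,-0.1804,0.0626,0.0703], squeeze=40)

```text
clock: 1.35
position: [0.5488, 0.3015, 0.2216]
ee_rot: [0.104, 0.95, -0.292, -0.032]
ft_force: [-0.9, 0.3, -0.0]
grip_width: 0.467
grasp_force: 0.0
```

Run:
```python
from h import *
P,Q=now();o=get_obs();print(P,o["clock"],o["grip_width"],o["joint_pos"],o["ft_force"]);print(rel(*pose(0,.216,.003),P,Q));print(rel(*pose(0,.128,.003),P,Q))
cv2.imwrite("pics/top1.png",cv2.resize(camera("top")[150:280,160:360,::-1],None,fx=3,fy=3))
cv2.imwrite("pics/s1.png",cv2.resize(camera("scene")[80:290,150:350,::-1],None,fx=2.8,fy=2.8))
```

```text
[0.5488368  0.30152325 0.22160296] 1.35 0.4672451422775347 [-0.81482644  0.69148744  0.11131847  1.08845482  0.28310995  1.84660959
  0.65145963] [-0.90434222  0.34127548 -0.04487448]
(array([ 0.0011, -0.0032, -0.0027]), array([-0.0011,  0.0004, -0.0006]))
(array([-0.017 , -0.084 , -0.1238]), array([-0.0011,  0.0004, -0.0006]))
```

View pics/s1.png

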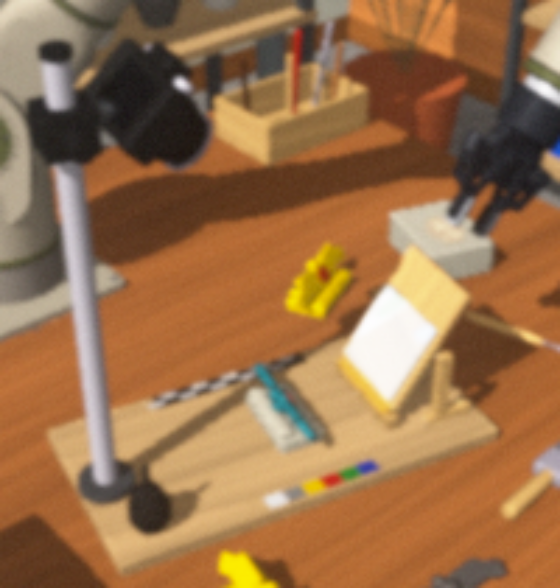

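The open fingers, at about (470,210), line up with the panel's top edge at about (440,270). Sliding down over the strip.

step_arm(commands=[40,-0.002,-0.012,-0.018,0,0,0,40,-0.004,-0.024,-0.035,0,0,0,40,-0.006,-0.034,-0.05,0,0,0,40,-0.008,-0.044,-0.065,0,0,0,40,-0.011,-0.054,-0.08,0,0,0,40,-0.013,-0.064,-0.095,0,0,0,40,-0.015,-0.074,-0.11,0,0,0,40,-0.017,-0.084,-0.1238,0,0,0,40,-0.017,-0.084,-0.1238,0,0,0,40,-0.017,-0.084,-0.1238,0,0,0])

```text
clock: 2.7
position: [0.5395, 0.2499, 0.1465]
ee_rot: [0.105, 0.95, -0.293, -0.032]
ft_force: [-0.5, -0.5, 0.0]
grip_width: 0.471
grasp_force: 0.0
```

Run:
```python
from h import *
P,Q=now();o=get_obs();print(P,o["clock"],o["ft_force"]);print(rel(*pose(0,.128,.003),P,Q))
a=cv2.resize(camera("top")[170:240,165:255,::-1],(450,350),interpolation=cv2.INTER_CUBIC)
b=cv2.resize(camera("scene")[130:240,260:350,::-1],(286,350),interpolation=cv2.INTER_CUBIC)
cv2.imwrite("pics/p2.png",cv2.hconcat([a,b]))
```

```text
[0.5395219  0.24986398 0.14652139] 2.7 [-0.53393997 -0.5369724   0.04338699]
(array([-0.0015,  0.0021,  0.0014]), array([-0.0006,  0.0002,  0.    ]))
```

View pics/p2.png

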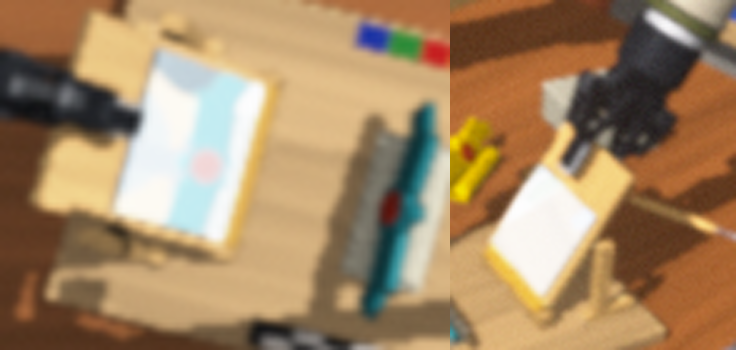

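The front finger is over the bare strip, floating above it. Its computed tip is at 128 mm along the panel, and the glass ends at 110 mm. Closing.

step_arm(commands=[25,0,0,0.002,0,0,0,15,0,0.0,0.002,0,0,0,5,0,0,0.002,0,0,0,0,0,0,0.002,0,0,0,0,0,0,0.002,0,0,0,0,0,0,0.002,0,0,0,0,0,0,0.002,0,0,0,0,0,0,0.002,0,0,0,0,0,0,0.002,0,0,0,0,0,0,0.002,0,0,0], squeeze=40)

```text
clock: 4.05
position: [0.5398, 0.2513, 0.1469]
ee_rot: [0.104, 0.95, -0.291, -0.032]
ft_force: [3.4, 4.3, -5.4]
grip_width: 0.097
grasp_force: 38.8
```

Run:
```python
from h import *
P,Q=now();o=get_obs();print(P,o["clock"],o["ft_force"],o["torque"],o["grip_width"]*85.4,o["grasp_force"])
# rigid rotation about hinge line
ax=FR[:,1];H=FO+[0,0,.04]
d=P-H;print("stand rel hinge",FR.T@d, "along/normal",pose(0,1)[0]@[0,0,0])
p=.6;print("along",(FR.T@d)@[-np.sin(p),0,np.cos(p)],"n",(FR.T@d)@[np.cos(p),0,np.sin(p)])
for t in(.1,.2,.31):
    r=Ro.from_rotvec(ax*t);print(t,((r.apply(d)-d)/.6).round(4),(r.as_rotvec()/np.pi).round(4))
```

```text
[0.53978087 0.25128581 0.14686301] 4.05 [ 3.42401178  4.32015805 -5.35167045] [ 2.8261707  -1.07737966 -0.07736711] 8.324331157873853 38.833115100860596
stand rel hinge [-0.07019645  0.00108352  0.10686301] along/normal 0.0
along 0.12783374927007707 n 0.0024037652583735517
0.1 [-0.004  -0.0179  0.0108] [ 0.0311 -0.0069  0.    ]
0.2 [-0.0082 -0.0368  0.0197] [ 0.0621 -0.0139  0.    ]
0.31 [-0.0131 -0.0585  0.0272] [ 0.0963 -0.0215  0.    ]
```

Gripped at about 9 mm with 39 N. Raising on a hinge-centred arc by about 0.30 rad.

step_arm(commands=[0,-0.0013,-0.006,0.0038,0.0107,-0.0024,0,0,-0.0027,-0.0119,0.0074,0.0214,-0.0048,0,0,-0.004,-0.0179,0.0108,0.0311,-0.0069,0,0,-0.0054,-0.0242,0.014,0.0414,-0.0092,0,0,-0.0068,-0.0305,0.017,0.0518,-0.0116,0,0,-0.0082,-0.0368,0.0197,0.0621,-0.0139,0,0,-0.0098,-0.0437,0.0223,0.073,-0.0163,0,0,-0.0113,-0.0503,0.0246,0.0833,-0.0186,0,0,-0.0126,-0.0566,0.0266,0.0933,-0.0208,0,0,-0.0126,-0.0566,0.0266,0.0933,-0.0208,0])

```text
clock: 5.3
position: [0.5316, 0.2167, 0.1627]
ee_rot: [0.109, 0.983, -0.146, -0.017]
ft_force: [2.5, 6.3, -11.8]
grip_width: 0.1
grasp_force: 48.1
```

Run:
```python
from h import *
P,Q=now();o=get_obs();print(P,o["clock"],o["ft_force"],o["torque"],o["grip_width"]*85.4,o["grasp_force"])
d=FR.T@(P-FO-[0,0,.04]);print("hinge rel",d,"lean pos",np.arctan2(-d[0],d[2]),np.hypot(d[0],d[2]))
z=FR.T@Q.as_matrix()[:,2];print("theta from tool axis",.6-np.arctan2(z[0],-z[2]))
for t in(.27,.3,.33):print(t,vmark(t))
im=camera("top");cv2.imwrite("pics/top3.png",im[:,:,::-1])
a=cv2.resize(im[170:240,165:255,::-1],(450,350),interpolation=cv2.INTER_CUBIC)
s=camera("scene")[:,:,::-1];cv2.imwrite("pics/scene3.png",s)
b=cv2.resize(s[130:240,260:350],(286,350),interpolation=cv2.INTER_CUBIC)
cv2.imwrite("pics/p3.png",cv2.hconcat([a,b]))
```

```text
[0.53160883 0.21666209 0.16266   ] 5.3 [  2.45246339   6.26176232 -11.78388708] [ 3.24664836 -1.45911156 -0.17232045] 8.534660144852138 48.09567332267761
hinge rel [-0.03462392  0.00065985  0.12266   ] lean pos 0.2751175885110668 0.12745310038826635
theta from tool axis 0.3051226900648195
0.27 [194.54817404 200.33766435]
0.3 [193.54791778 200.03374584]
0.33 [192.62018503 199.74497749]
```

View pics/p3.png

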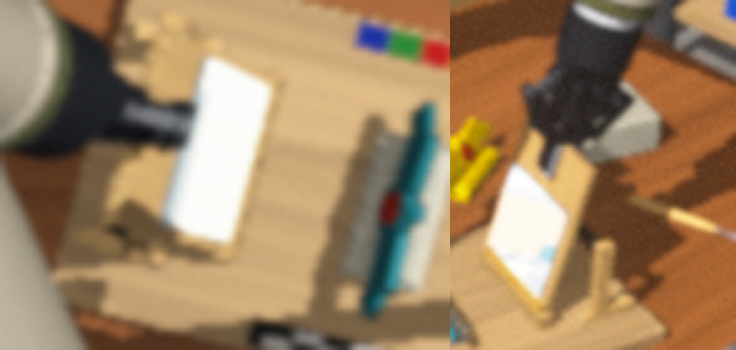

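The glass is unobstructed and the panel is held up with the fingers on wood only. I'll measure the angle from the glass's upper edge, using the at-rest pictures as a zero reference.

```bash
cat > ang.py <<'E'
from h import *
from scipy.ndimage import map_coordinates
def pt(t,al,y,n=.0085):
    p=.6-t;return FO+FR@(np.array([0,y,.04])+al*np.array([-np.sin(p),0,np.cos(p)])+n*np.array([np.cos(p),0,np.sin(p)]))
def theta(im,cam,guess,ys):
    b=im[:,:,0].astype(float)-.35*im[:,:,2]   # blue (BGR) against wood
    out=[]
    for y in ys:
        al=np.linspace(.09,.13,81);uv=np.array([proj(cam,pt(guess,a,y)) for a in al])
        pr=map_coordinates(b,[uv[:,1],uv[:,0]],order=1)
        h=(pr[:12].mean()+pr[-12:].mean())/2
        k=np.nonzero((pr[:-1]>h)&(pr[1:]<=h))[0]
        if len(k): out.append(guess+0*h+ sens(cam,guess,y,uv[k[0]]))
    return np.round(out,3)
def sens(cam,g,y,q):
    a=proj(cam,pt(g,.11,y));d=(proj(cam,pt(g+.01,.11,y))-proj(cam,pt(g-.01,.11,y)))/.02
    return (q-a)@d/(d@d)
E
python3 - <<'E'
from ang import *
ys=[-.045,-.04,-.035,-.03,.03,.035,.04,.045]
for n in("top","scene"):
    i0=cv2.imread(f"pics/{n}0.png");i3=cv2.imread(f"pics/{n}3.png")
    print(n,theta(i0,n,0,ys),theta(i3,n,.305,ys),theta(i3,n,.325,ys))
E
```

```text
top [-0.049 -0.049 -0.053 -0.053 -0.035 -0.035 -0.03  -0.03 ] [0.287 0.282 0.285 0.285 0.289 0.289 0.289 0.289] [0.293 0.291 0.291 0.291 0.293 0.291 0.293 0.293]Traceback (most recent call last):
  File "<stdin>", line 5, in <module>
  File "ang.py", line 9, in theta
    al=np.linspace(.09,.13,81);uv=np.array([proj(cam,pt(guess,a,y)) for a in al])
                                            ~~~~^^^^^^^^^^^^^^^^^^^
  File "h.py", line 9, in proj
    p=camera_params(n);E=p["extrinsics"];q=p["mtx"]@(E[:3,:3]@P+E[:3,3]);return q[:2]/q[2]
ValueError: time passes only in moves, steps and waits
```

```bash
sed -i 's/^from workcell import \*/from workcell import *\nimport functools\ncamera_params=functools.lru_cache(camera_params)/' h.py
python3 - <<'E'
from ang import *
ys=[-.045,-.04,-.035,.035,.04,.045]
for n in("top","scene"):
    i0=cv2.imread(f"pics/{n}0.png");i3=cv2.imread(f"pics/{n}3.png")
    print(n,theta(i0,n,0,ys),theta(i3,n,.31,ys))
    # lower glass edge: offset along panel (mm) from nominal 10 mm
    for im,t in((i0,0),(i3,.31)):
        b=im[:,:,0].astype(float)-.35*im[:,:,2];r=[]
        for y in np.linspace(-.04,.04,9):
            al=np.linspace(.025,-.003,57);uv=np.array([proj(n,pt(t,a,y)) for a in al]);pr=map_coordinates(b,[uv[:,1],uv[:,0]],order=1)
            h=(pr[:10].mean()+pr.min())/2;k=np.nonzero(pr<=h)[0][0];r.append(al[k]*1e3)
        print(" low edge",n,t,np.round(r,1))
E
```

```text
top [-0.049 -0.049 -0.053 -0.035 -0.03  -0.03 ] [0.288 0.283 0.285 0.29  0.29  0.29 ]
 low edge top 0 [11.  10.5 10.  10.5 10.5  9.5  9.5  9.   8.5]
 low edge top 0.31 [12.  11.  10.5 10.  10.  11.   9.5  9.   9. ]
scene [-0.011 -0.011 -0.011 -0.01  -0.014 -0.015] [0.3   0.296 0.294 0.301 0.301 0.301]
 low edge scene 0 [9.  9.  8.5 9.  9.5 9.  8.5 8.  8. ]
 low edge scene 0.31 [10.5  9.5  9.5  8.5  8.5  9.   9.   9.   9. ]
```

The estimates of the held angle are 0.305 (tool axis), 0.306 (arc travelled) and 0.311 (glass edge, scene view zeroed at rest). The top view brackets them at 0.29–0.33. The target is 0.311, so I'll hold still and check stability.

step_arm(commands=[0,0,0,0,0,0,0,0,0,0,0,0,0,0,0,0,0,0,0,0,0,0,0,0,0,0,0,0,0,0,0,0,0,0,0,0,0,0,0,0,0,0,0,0,0,0,0,0,0,0,0,0,0,0,0,0,0,0,0,0,0,0,0,0,0,0,0,0,0,0])

```text
clock: 6.65
position: [0.5317, 0.2172, 0.1625]
ee_rot: [0.108, 0.983, -0.147, -0.016]
ft_force: [2.3, 6.4, -9.2]
grip_width: 0.101
grasp_force: 45.9
```

Run:
```python
from ang import *
P,Q=now();o=get_obs();print(P,o["clock"],o["ft_force"],o["grip_width"]*85.4,o["grasp_force"],abs(o["joint_velocities"]).max())
z=FR.T@Q.as_matrix()[:,2];print("theta tool",.6-np.arctan2(z[0],-z[2]))
ys=[-.045,-.04,-.035,.035,.04,.045]
for n in("top","scene"):
    im=camera(n)[:,:,::-1];cv2.imwrite(f"pics/{n}4.png",im);print(n,theta(im,n,.31,ys))
b=cv2.imread("pics/top4.png");print("mark still",onz("top",242.56,211.19,.056), b[209:214,240:246,2].mean(),cv2.imread("pics/top0.png")[209:214,240:246,2].mean())
```

```text
[0.53169879 0.21720094 0.16247316] 6.65 [ 2.33914282  6.37035606 -9.24569523] 8.596279579809933 45.89693784713745 0.0017869684334079368
theta tool 0.3039346985789164
top [0.285 0.281 0.283 0.286 0.286 0.288]
scene [0.3   0.296 0.296 0.297 0.299 0.299]
mark still [0.49412713 0.08594239 0.056     ] 79.33333333333333 81.1
```

```bash
python3 -c "
from workcell import *
print(hand_in())"
```

```text
the job is handed in; nothing more can be done
None
```

I raised the mirror by its wooden strip to about 0.305 rad (computed target 0.311) and handed the job in at about 6.8 s while still holding it; I never saw the mark in the glass from the camera's side, so the angle rests on geometry alone.

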